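# Lay a standing shelf bracket down on the cork rest board

## Task

Push the standing wooden bracket along the bench until its heel is up against the near edge of the cork rest board, still upright. Then tip it over that edge with the fingers and lower it gently, never letting it drop, until its tall leg lies flat on the cork with the heel still within 4 cm of the edge. Do not grip, lift or press hard on the bracket, and leave the jar, bottle, spatula and wax bar alone.

Things in the scene. Friction and masses are not known exactly. Their poses are not given: they have to be found in the camera images.
- bracket: Loose L-shaped dark wood bracket, about 250 g, standing on its foot: a bar 100 long (x), 50 wide (y), 22 mm thick. Its tall leg, 16 mm thick, 50 wide, rises at the heel to 165 mm above the bench. Origin: the heel, bottom outer corner of the L, mid-width. z runs up the leg, x out of the leg's back towards the rest board; foot from x = -100 to 0, leg from x = -16 to 0 mm. The crook is open.
- bracket_top (a point): Centre of the leg's top end, 165 mm above the heel (axes as the bracket's). Leaning over the board's edge the bracket balances at about 30 degrees of tilt; its heel creeps back from the edge as it tips; beyond that it falls onto the board unless held back, e.g. by a finger in the crook against the inner (upper) face of the foot.
- pad_edge (a point): Stop: middle of the upper near edge of the rest board, fixed, cork on plywood, 200 (x) by 160 (y) by 6 mm thick, flat on the bench. x points across the board away from the bracket, y along the edge, z up; the board spans x = 0 to 200, y = -80 to 80 mm, top at z = 0. The bracket starts 20 to 45 mm short of this edge, roughly square to it.
- jar: Glass jar with a metal lid, diameter 60, height 65 mm, loose; origin at the centre of its underside. Leave alone.
- bottle: Amber bottle, diameter 48, height 115 mm, loose; origin at the centre of its underside. Leave alone.
- spatula: Spatula 170 mm long lying on the bench, loose; x along it. Leave alone.
- wax_bar: Off-white bar of hard wax, 90 (x) by 28 by 18 mm, loose; origin at the centre of its underside. Leave alone.
There are look-alikes about, which are no part of the job. Several things have the shape of the bracket; the one meant has the colours described above.

How it is judged:
By the outcome, as a careful person would: the job done as asked, in the order asked, and still so for the second after the job is handed in, with the robot touching nothing.
It also fails if it takes over 69 s, if anything falls off the work surface, if the arm or the gripper's body presses on something with over 40 N, if the wrist force passes 120 N, or if a joint passes its speed limit or range.

## Robot

A 6-joint arm with a two-finger parallel gripper is mounted at the origin on the work surface. World frame = base frame: x ahead of the robot, y to its left, z up, the work surface at z = 0. Lengths are in m, angles in rad, forces in N, time in s.
With the tool pointing down it reaches from about 0.35 to 0.725 m from the base axis. Payload 4.3 kg.
Tool frame: the origin (TCP) lies at the very end of the fingers, on their centre line; the grasp point (between the pads) lies r.grip_point_offset behind it (r.grip_point_offset is the distance from the TCP to the grasp point, in m); z points along the fingers, y is the line along which they close (so a half turn about z gives the same grasp; the last joint's range is limited). The gripper opens to 85 mm and grips with 20 to 120 N. Pads are 22 mm wide; open, the fingers measure 114 mm over their backs; the gripper's body (76 mm by 85 mm) begins 54 mm behind the grasp point. The pads swing forward as they close: fully open they stand 13 mm farther back than shut.
Start: joints at [1.028, 0.377, 0.081, 1.274, 0, 1.46], TCP at [0.241, 0.522, 0.231] pointing down, gripper open.
Joint ranges: [-2.72, 2.72], [-0.84, 1.66], [-1.02, 1.22], [-1.77, 2.12], [-1.37, 1.28], [-3.14, 3.14]. Speed limits (rad/s): [2.57, 2.57, 3.14, 3.14, 3.14, 3.14].

## Interface

Orientations are given as a unit quaternion [w, x, y, z].
In Python, from rig import read_state, get_image, job, finder, r gives the robot as it stands.
- The arm moves only by the tool apply_moves, never from a script. Its argument "series" is a list of rows, each a list of 5 numbers: the shift along the tool's x, y, z as a fraction of full scale, then the turn about the tool's z as a fraction of full scale, then the opening, from -1 (shut) to 1 (fully open). In form: [[dx, dy, dz, turn, grip], ...]. A call has 1 to 10 rows; each row shifts and turns the commanded pose from where the row before left it, along the tool's axes as they then stand; what a row does not reach is not made up. Full scale, the value 1, is 0.2 m for a shift and 2 rad for a turn. A row lasts 1/10 s, in which the tool goes at most 50 mm and 8.59 degrees, less where a joint would pass 70% of its speed; a pose out of reach is approached as far as the arm can. A call with a number of a shift or a turn outside -1 to 1 is refused whole. A call with a gripper value outside its range is refused whole. The fingers move at their own pace and stop on an object; "grip_force" is the grip in N (left out, the last holds). Time passes only in rows, so rows that do not move let the fingers close. It gives the time, the measured TCP pose, the force, the opening and the grip force at its end, in the units of the state.
- read_state(): the state, without advancing time (a new reading comes with each control period).
- get_image(name): name is "side" or "top" or "wrist"; returns a dict with "color" (400x640x3 uint8, red, green, blue), "z_map" (400x640 float32, m along the optical axis (not along the pixel's ray), 0 where there is no reading), "camera_matrix" (3x3 intrinsics, pixels), "R" (3x3) and "t" (3): a world point X has camera coordinates R X + t. Camera axes: x right, y down, z forward; pixel columns grow to the right and rows downward; lengths in m; the calibration is good to about 2 mm. A picture is of the moment at which its call begins.
- job.sign_off(): hands the job in; it is judged then, once.
Trained networks look in the newest picture that a camera, given by its name, has taken for a name from the list of things; names that differ only in an ending like _2 or _b are one class to them, and where a whole thing is asked for, a point or a joint stands for the part that bears it (a point fixed in the world has none). Each returns a list of dicts, best first, with "conf" (0 to 1); they miss things now and then, are a little off and sometimes report something else, mostly with a low value. They report only what shows in the picture. A call takes as long as a camera call. They do not tell look-alikes from the thing itself.
- finder.recognise(camera, label): "centre" ([x, y, z] in m, in the coordinates of the camera as it stood for that picture, good to about 4 mm: the middle of the surface that is visible of it).
- finder.outline_of(camera, label): "pixels" (400x640 bool, what is visible of it).
- finder.spot_point(camera, label): "centre" ([x, y, z] in m, in the coordinates of the camera as it stood for that picture, good to about 4 mm: a listed point, or the origin of a listed thing).
The state is a dict: "t": time; "joints": joint angles; "joint_velocities": joint speeds; "tau": joint torques, N m; "position": TCP position; "eef_rot": TCP orientation; "ft_force": force on the tool from outside, world axes, zero at the start; "moment": the same for the moment, N m; "grip_width": finger opening in m; "grasp_force": force on a finger pad.
Only numpy, scipy, OpenCV 4.12 (cv2) and the standard library are available. Lean on these libraries where they do the work, as an engineer would, in place of code of your own. Each camera call takes 0.05 s, during which the arm holds its last target. There are 200 camera calls.

## Working session

There is one attempt and no reset: what is moved stays moved. The work goes in short steps, Python scripts to look and compute and a tool call to move; the robot and the scene stay as the last step left them, time stands still between calls to the robot, and variables do not carry over. Pictures are saved under pics/ and viewed, at most 10 in all, crops included, and the job is handed in when it is done.

Besides the shell and the picture viewer there is one more tool, called after ">>>" by a JSON object that holds its "name" and its "arguments", one argument or row to a line. apply_moves: Moves the arm, as the interface text tells. Shift numbers are shares of 0.2 m and turn numbers shares of 2 rad, none past 1 either way. Its arguments: {"type":"object","properties":{"series":{"type":"array","items":{"type":"array","items":{"type":"number"}}},"grip_force":{"type":"number"}},"required":["series"]}

```bash
mkdir -p pics; ls
cat > h.py <<'E'
from rig import read_state, get_image, job, finder, r
import numpy as np, cv2
def world(im,p): return im["R"].T@(np.array(p)-im["t"])
def cloud(im,mask=None):
    z=im["z_map"]; K=im["camera_matrix"]
    v,u=np.nonzero((z>0) if mask is None else (mask&(z>0)))
    d=z[v,u]; P=np.stack([(u-K[0,2])/K[0,0]*d,(v-K[1,2])/K[1,1]*d,d],1)
    return (P-im["t"])@im["R"],u,v
def pix(im,X):
    c=im["R"]@np.array(X)+im["t"]; q=im["camera_matrix"]@c; return (q[:2]/q[2]).round(0)
def save(im,n,box=None,s=1):
    c=im["color"]
    if box: c=c[box[1]:box[3],box[0]:box[2]]
    c=cv2.resize(c,None,fx=s,fy=s,interpolation=cv2.INTER_CUBIC)
    cv2.imwrite(f"pics/{n}.png",c[:,:,::-1])
E
python3 - <<'E'
from h import *
np.set_printoptions(precision=3,suppress=True)
a=get_image("top");b=get_image("side")
cv2.imwrite("pics/a.png",cv2.resize(np.vstack([a["color"],b["color"]]),(480,600))[:,:,::-1]) if 0 else None
save(a,"top0");save(b,"side0")
print(r.grip_point_offset,read_state())
for cam,im in(("top",a),("side",b)):
  for l in["bracket","bracket_top","pad_edge","jar","bottle","spatula","wax_bar"]:
    for d in finder.spot_point(cam,l)[:4]:
      X=world(im,d["centre"]);print(cam,l,round(d["conf"],2),X,pix(im,X))
E
```

```text
pics
0.0187 {'t': 0.1, 'joints': array([1.028, 0.378, 0.08 , 1.274, 0.   , 1.461]), 'joint_velocities': array([-0.001,  0.001,  0.003, -0.001, -0.001, -0.002]), 'tau': array([  0.002, -46.469,  27.058,   0.012,  -0.   ,   0.   ]), 'position': array([0.241, 0.522, 0.23 ]), 'eef_rot': array([-0.   ,  0.215,  0.977, -0.001]), 'ft_force': array([ 0.707, -0.346, -0.662]), 'moment': array([-0.011,  0.03 , -0.037]), 'grasp_force': 0.0, 'grip_width': 0.08540568561878986}
top bracket 0.93 [ 0.742 -0.181  0.   ] [377. 121.]
top bracket 0.87 [ 0.286 -0.171 -0.001] [379. 300.]
top bracket_top 0.82 [ 0.738 -0.177  0.166] [383. 104.]
top bracket_top 0.66 [ 0.292 -0.169  0.167] [388. 308.]
top bracket_top 0.61 [ 0.551 -0.045  0.166] [327. 190.]
top pad_edge 0.56 [0.559 0.006 0.009] [306. 194.]
top jar 0.79 [ 0.675  0.159 -0.002] [246. 151.]
top jar 0.71 [ 0.728 -0.024  0.003] [316. 128.]
top bottle 0.72 [ 0.725 -0.024  0.005] [316. 129.]
top spatula 0.77 [0.402 0.044 0.002] [293. 256.]
top wax_bar 0.63 [ 0.461 -0.131  0.001] [361. 230.]
top wax_bar 0.3 [0.676 0.162 0.001] [245. 150.]
side bracket 0.91 [ 0.545 -0.039 -0.001] [329. 236.]
side bracket 0.86 [ 0.743 -0.179  0.   ] [435. 243.]
side bracket 0.55 [ 0.288 -0.174 -0.001] [250. 340.]
side bracket_top 0.84 [ 0.551 -0.046  0.161] [336. 186.]
side bracket_top 0.74 [ 0.737 -0.176  0.169] [451. 189.]
side bracket_top 0.7 [ 0.294 -0.165  0.163] [240. 286.]
side bracket_top 0.49 [0.408 0.044 0.001] [259. 235.]
side pad_edge 0.93 [ 0.568 -0.     0.007] [328. 219.]
side jar 0.69 [ 0.554 -0.047  0.162] [338. 185.]
side jar 0.66 [0.676 0.159 0.003] [330. 168.]
side bottle 0.95 [ 0.73  -0.025 -0.   ] [388. 203.]
side spatula 0.97 [0.407 0.044 0.001] [259. 235.]
side spatula 0.39 [0.567 0.    0.008] [328. 219.]
side wax_bar 0.83 [ 0.461 -0.127 -0.002] [317. 280.]
```

View pics/top0.png

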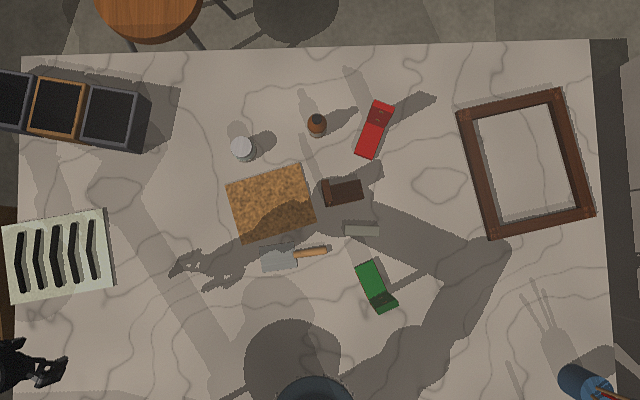

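View pics/side0.png

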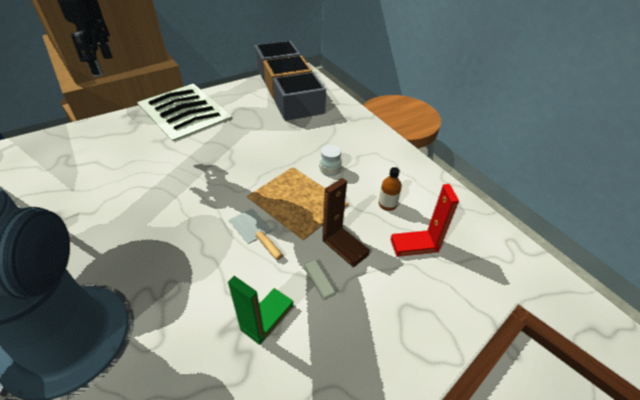

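The top view shows three L-brackets: red at (375,130), green at (375,285) and dark brown at (342,190). The brown one matches "dark wood" and stands beside the cork board at (270,203). In the side view it is at (340,225).

Next I measure its pose and the board's edge, and confirm with one enlarged crop.

Run:
```python
from h import *
np.set_printoptions(precision=4,suppress=True)
a=get_image("top");b=get_image("side")
save(b,"crop",(230,150,430,300),4)
def rect(P,n):
    c,s,ang=cv2.minAreaRect((P[:,:2]*1000).astype(np.float32)); print(n,"c",np.array(c),"size",np.array(s),"ang",ang); print(cv2.boxPoints((c,s,ang)))
for n,im in(("top",a),("side",b)):
    P,u,v=cloud(im); C=im["color"][v,u]; hsv=cv2.cvtColor(C[None],cv2.COLOR_RGB2HSV)[0].astype(int)
    near=(P[:,0]>.42)&(P[:,0]<.68)&(P[:,1]>-.2)&(P[:,1]<.25)
    brown=(hsv[:,0]<20)&(hsv[:,1]>90)
    cork=near&brown&(P[:,2]>.002)&(P[:,2]<.012)&(P[:,1]>-.03)
    rect(P[cork],n+" cork"); print("z",np.median(P[cork][:,2]))
    nb=(P[:,0]>.48)&(P[:,0]<.63)&(P[:,1]>-.19)&(P[:,1]<.0)
    for nm,lo,hi in(("topleg",.158,.175),("foot",.015,.027),("legface",.04,.15)):
        m=nb&(P[:,2]>lo)&(P[:,2]<hi)
        if m.sum()>8: rect(P[m],n+" "+nm); print(m.sum(),"z",np.median(P[m][:,2]))
for l in["wax_bar","spatula"]:
    d=finder.outline_of("top",l)[0]; P,_,_=cloud(a,d["pixels"]); rect(P[P[:,2]>.003],l)
```

```text
top cork c [536.5865  98.5225] size [160.1394 200.6764] ang 15.618927001953125
[[432.4586 173.5978]
 [486.4883 -19.6684]
 [640.7144  23.4472]
 [586.6847 216.7134]]
z 0.007080145349525539
top topleg c [548.5913 -44.8724] size [51.0717 15.9705] ang 10.9972562789917
[[522.0011 -41.9051]
 [525.0476 -57.5823]
 [575.1815 -47.8397]
 [572.135  -32.1625]]
170 z 0.16582485103172448
top foot c [557.4842 -85.7184] size [52.8187 99.9578] ang 10.600278854370117
[[ 522.3316  -41.4506]
 [ 540.7194 -139.7026]
 [ 592.6368 -129.9863]
 [ 574.249   -31.7343]]
631 z 0.022806115366249522
top legface c [545.441  -38.5991] size [50.4919 13.33  ] ang 28.543888092041016
[[520.079  -44.8075]
 [526.4485 -56.5173]
 [570.8031 -32.3906]
 [564.4336 -20.6809]]
40 z 0.10201527225019022
side cork c [536.9478  97.4964] size [161.4078 201.1277] ang 15.477519035339355
[[432.3342 172.8767]
 [486.0071 -20.9572]
 [641.5615  22.1161]
 [587.8885 215.95  ]]
z 0.0051126996538034776
side topleg c [548.8005 -45.3843] size [49.3133 16.7293] ang 11.804327964782715
[[522.9541 -42.2405]
 [526.3765 -58.6161]
 [574.6469 -48.5281]
 [571.2245 -32.1525]]
177 z 0.16374150641935564
side foot c [556.8641 -87.252 ] size [52.1155 99.2374] ang 11.937990188598633
[[ 521.1062  -44.0965]
 [ 541.6338 -141.1877]
 [ 592.6221 -130.4074]
 [ 572.0945  -33.3163]]
794 z 0.021036628646668123
side legface c [548.9977 -51.3243] size [17.017  53.6217] ang 84.73192596435547
[[521.5189 -57.3352]
 [574.9142 -62.2585]
 [576.4766 -45.3133]
 [523.0813 -40.39  ]]
746 z 0.09900326845440406
wax_bar c [ 460.6556 -132.448 ] size [91.9167 27.5734] ang 88.14488983154297
[[ 445.3884 -177.936 ]
 [ 472.9473 -178.8286]
 [ 475.9228  -86.9601]
 [ 448.3639  -86.0675]]
spatula c [405.9672  44.5373] size [ 64.3147 166.605 ] ang 8.379921913146973
[[362.013  122.2639]
 [386.2934 -42.5623]
 [449.9214 -33.1893]
 [425.6411 131.6369]]
```

View pics/crop.png

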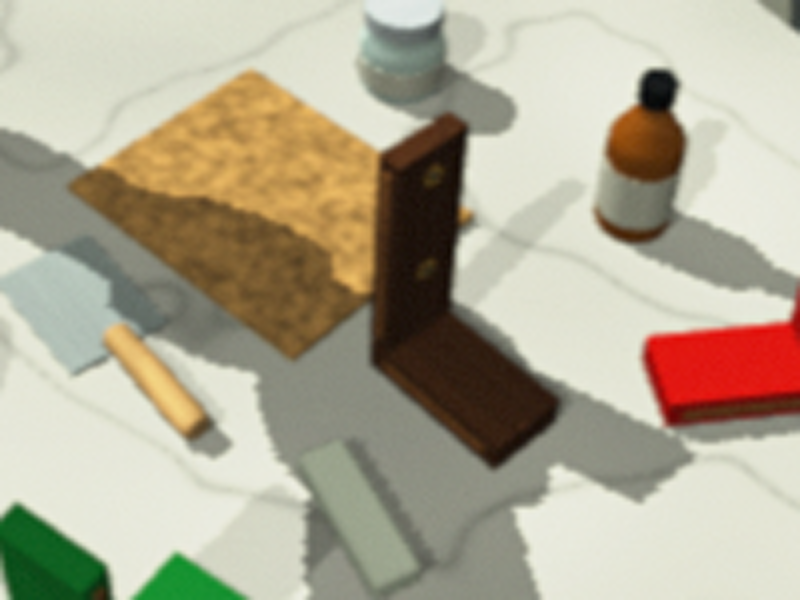

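The crop confirms it: the dark brown L stands with its leg beside the cork edge. Board yaw is 15.5° and bracket yaw about 11.3°, with the heel about 33 mm short of the edge. I start by turning the tool square to the edge.

>>> {"name": "apply_moves", "arguments": {
  "series": [
    [0, 0, 0, -0.07, -0.04],
    [0, 0, 0, -0.07, -0.04],
    [0, 0, 0, -0.07, -0.04],
    [0, 0, 0, -0.07, -0.04],
    [0, 0, 0, -0.072, -0.04]
  ],
  "grip_force": 20
}}

```text
t: 1.5
position: [0.2412, 0.522, 0.2313]
eef_rot: [0.0, -0.138, 0.99, 0.0]
ft_force: [-0.4, 0.7, -0.9]
grip_width: 0.0408
grasp_force: 0.0
```

```bash
cat >> h.py <<'E'
T=np.array([.9634,.2681,0]);N=np.array([-.2681,.9634,0]);M=np.array([.5637,.0012,0])
from scipy.spatial.transform import Rotation as Ro
def st():
    s=read_state();q=s["eef_rot"];R=Ro.from_quat([q[1],q[2],q[3],q[0]]).as_matrix()
    p=s["position"]-M;f=s["ft_force"]
    print("t%.1f tnz(mm)"%s["t"],np.round([p@T*1e3,p@N*1e3,p[2]*1e3],1),"yangle",np.round(np.degrees(np.arctan2(R[1,1],R[0,1])),2),"F tnz",np.round([f@T,f@N,f[2]],2),"w %.1f"%(s["grip_width"]*1e3),"q6 %.2f"%s["joints"][5])
    return s
E
python3 -c "
from h import *
st()"
```

```text
t1.5 tnz(mm) [-171.1  588.2  231.3] yangle 105.87 F tnz [-0.19  0.74 -0.93] w 40.8 q6 0.75
```

>>> {"name": "apply_moves", "arguments": {
  "series": [
    [-0.04, -0.1, 0, 0, -0.04],
    [-0.04, -0.2, 0, 0, -0.04],
    [-0.04, -0.22, 0, 0, -0.04],
    [-0.04, -0.22, 0, 0, -0.04],
    [-0.04, -0.22, 0, 0, -0.04],
    [-0.04, -0.22, 0, 0, -0.04],
    [-0.04, -0.22, 0, 0, -0.04],
    [-0.04, -0.22, 0, 0, -0.04],
    [-0.04, -0.22, 0, 0, -0.04],
    [-0.04, -0.22, 0, 0, -0.04]
  ]
}}

```text
t: 2.5
position: [0.4292, 0.1448, 0.2316]
eef_rot: [0.0, -0.135, 0.991, 0.0]
ft_force: [0.7, 1.0, -0.1]
grip_width: 0.041
grasp_force: 0.0
```

>>> {"name": "apply_moves", "arguments": {
  "series": [
    [-0.04, -0.22, 0, 0, -0.04],
    [-0.04, -0.22, 0, 0, -0.04],
    [-0.04, -0.22, 0, 0, -0.04],
    [-0.04, -0.22, 0, 0, -0.04],
    [-0.04, -0.22, 0, 0, -0.04],
    [-0.04, -0.22, 0, 0, -0.04],
    [-0.04, -0.22, 0, 0, -0.04],
    [-0.03, -0.22, 0, 0, -0.04],
    [0, -0.06, 0, 0, -0.04],
    [0, 0, 0, 0, -0.04]
  ]
}}

```text
t: 3.5
position: [0.586, -0.1893, 0.2306]
eef_rot: [-0.0, -0.134, 0.991, 0.0]
ft_force: [-0.4, 0.2, -1.0]
grip_width: 0.041
grasp_force: 0.0
```

```bash
python3 -c "
from h import *
st()
im=get_image('wrist'); save(im,'w0')"
```

```text
t3.5 tnz(mm) [ -29.6 -189.5  230.6] yangle 105.38 F tnz [-0.37  0.32 -0.95] w 41.0 q6 -0.68
```

View pics/w0.png

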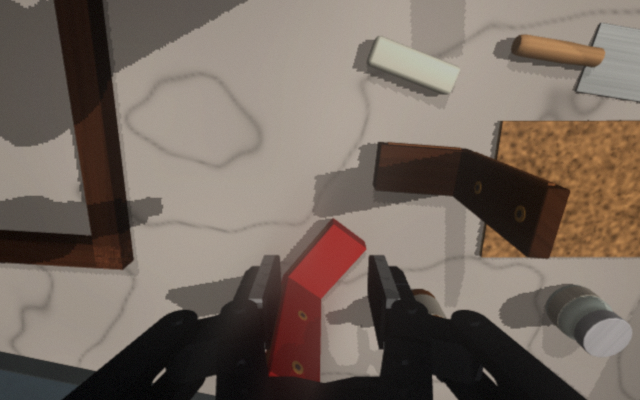

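The wrist view shows the brown bracket (470,190) beside the cork's edge (490,190), with the fingers at (265,300) and (385,300) over the free bench. I measure the fingers' own outline from the depth map, since the knuckles must clear the leg.

Run:
```python
from h import *
s=st(); im=get_image('wrist'); P,u,v=cloud(im); D=P-s["position"]
t,n,z=D@T*1e3,D@N*1e3,D[:,2]*1e3
g=(np.abs(t)<60)&(np.abs(n)<100)&(z>-30)
for lo in range(-5,130,8):
    m=g&(z>=lo)&(z<lo+8)
    for sg in(-1,1):
        k=m&(n*sg>0)
        if k.sum()>3: print(lo,sg,k.sum(),"|n|",np.percentile(np.abs(n[k]),[1,99]).round(1),"t",np.percentile(t[k],[1,99]).round(1))
print("zmin",np.percentile(z[g],[0.2,1]))
c=-im["R"].T@im["t"]-s["position"];print("cam tnz",c@T,c@N,c[2])
```

```text
t3.5 tnz(mm) [ -29.5 -187.8  230.9] yangle 105.48 F tnz [0.75 1.09 0.24] w 41.6 q6 -0.68
-5 -1 8 |n| [20.7 20.9] t [-6.6  6.3]
-5 1 9 |n| [20.2 20.4] t [-5.7  6.4]
3 -1 215 |n| [20.6 32.7] t [-10.2  11.6]
3 1 207 |n| [20.1 31.7] t [-10.2  11.5]
11 -1 394 |n| [20.6 34. ] t [-10.5  11.5]
11 1 400 |n| [20.1 33.7] t [-10.3  11.5]
19 -1 453 |n| [20.6 34.3] t [-10.4  11.1]
19 1 458 |n| [20.1 33.5] t [-10.4  11.5]
27 -1 519 |n| [20.6 34.2] t [-10.4  11.7]
27 1 526 |n| [20.  33.6] t [-10.4  11.7]
35 -1 689 |n| [20.6 31.5] t [-11.1  11.6]
35 1 672 |n| [20.1 31. ] t [-11.   11.9]
43 -1 975 |n| [22.1 51. ] t [-12.7  -1.6]
43 1 965 |n| [21.6 50. ] t [-12.7  -2.2]
51 -1 3594 |n| [20.7 53.5] t [-12.6  12. ]
51 1 3543 |n| [20.3 53.1] t [-12.4  12.3]
59 -1 2235 |n| [19.2 56.3] t [-15.4  11.7]
59 1 2277 |n| [18.2 55.5] t [-15.3  11.6]
67 -1 2811 |n| [ 4.8 58.7] t [-16.6  -3.4]
67 1 2813 |n| [ 4.6 58.2] t [-16.5  -3.2]
75 -1 3799 |n| [ 0.6 61. ] t [-16.7  -6.1]
75 1 3786 |n| [ 0.6 60.4] t [-16.7  -5.6]
83 -1 703 |n| [12.  24.5] t [-17.1 -13.8]
83 1 705 |n| [11.5 23.9] t [-17.1 -13.6]
zmin [4.95618792 9.58686714]
cam tnz -0.07973866982584227 -0.0001888691891886577 0.14310061882575445
```

>>> {"name": "apply_moves", "arguments": {
  "series": [
    [0, 0, 0.2, 0, -0.04],
    [0, 0, 0.22, 0, -0.04],
    [0, 0, 0.22, 0, -0.04],
    [0, 0, 0.22, 0, -0.04],
    [-0.01, 0, 0.16, 0, -0.04],
    [0, 0, 0.1, 0, -0.04],
    [0, 0.03, 0, 0, -0.04],
    [0, 0.03, 0, 0, -0.04],
    [0, 0.02, 0, 0, -0.04]
  ]
}}

```text
t: 4.5
position: [0.5845, -0.1705, 0.0093]
eef_rot: [0.001, -0.136, 0.991, -0.0]
ft_force: [-0.3, -0.0, 0.0]
grip_width: 0.041
grasp_force: 0.0
```

```bash
cat >> h.py <<'E'
def brk():
    "bracket in (t,n,z) from the side and top clouds: leg/foot extents and tilt"
    for cam in("side","top"):
        im=get_image(cam);P,u,v=cloud(im);C=im["color"][v,u];h=cv2.cvtColor(C[None],cv2.COLOR_RGB2HSV)[0].astype(int)
        D=P-M;t,n,z=D@T*1e3,D@N*1e3,D[:,2]*1e3
        m=(abs(t+28)<55)&(n>-170)&(n<190)&(z>-3)&(z<190)&(h[:,2]<105)&(h[:,1]>80)&(h[:,0]<16)
        yield cam,t[m],n[m],z[m]
E
python3 - <<'E'
from h import *
st()
for cam,t,n,z in brk():
    for nm,lo,hi in(("top",158,172),("foot",17,27)):
        k=(z>lo)&(z<hi)&(n<20)
        c,s,a=cv2.minAreaRect(np.stack([t[k],n[k]],1).astype(np.float32));print(cam,nm,k.sum(),np.round(c,1),np.round(s,1),round(a,1),np.percentile(n[k],[2,98]).round(1))
E
```

```text
t4.5 tnz(mm) [ -26.  -171.     9.3] yangle 105.63 F tnz [-0.33  0.06  0.04] w 41.0 q6 -0.66
side top 142 [-26.9 -42.9] [50.4 16.1] 0.5 [-49.5 -35.2]
side foot 629 [-31.2 -86.9] [92.5 49.4] 85.0 [-130.2  -46.4]
top top 157 [-26.5 -40. ] [15.2 48.9] 85.6 [-47.8 -31.9]
top foot 431 [-30.  -83.9] [94.1 50.7] 84.8 [-123.8  -53.7]
```

>>> {"name": "apply_moves", "arguments": {
  "series": [
    [0, 0.02, 0.005, 0, -0.04],
    [0, 0.02, 0, 0, -0.04],
    [0, 0.02, 0, 0, -0.04],
    [0, 0.02, 0, 0, -0.04],
    [0, 0.02, 0, 0, -0.04],
    [0, 0.02, 0, 0, -0.04],
    [0, 0.02, 0, 0, -0.04],
    [0, 0.015, 0, 0, -0.04],
    [0, 0.01, 0, 0, -0.04],
    [0, 0.005, 0, 0, -0.04]
  ]
}}

```text
t: 5.6
position: [0.5743, -0.1386, 0.0062]
eef_rot: [-0.0, -0.135, 0.991, 0.0]
ft_force: [1.3, -3.8, 1.0]
grip_width: 0.0406
grasp_force: 1.5
```

Run:
```python
from h import *
st()
for cam,t,n,z in brk():
    for nm,lo,hi in(("top",158,172),("foot",17,27)):
        k=(z>lo)&(z<hi)&(n<20)
        c,s,a=cv2.minAreaRect(np.stack([t[k],n[k]],1).astype(np.float32));print(cam,nm,k.sum(),np.round(c,1),np.round(s,1),round(a,1),np.percentile(n[k],[2,98]).round(1))
```

```text
t5.6 tnz(mm) [ -27.3 -137.6    6.2] yangle 105.55 F tnz [ 0.2  -4.02  1.02] w 40.6 q6 -0.62
side top 140 [-33.5 -12. ] [50.9 15.1] 0.5 [-19.4  -5.8]
side foot 604 [-34.2 -55.7] [96.2 50.2] 89.7 [-101.8  -17.6]
top top 155 [-33.2 -10.5] [15.6 48.6] 89.9 [-17.8  -3.1]
top foot 403 [-33.1 -45.4] [77.  49.9] 88.9 [-76.8 -22.2]
```

>>> {"name": "apply_moves", "arguments": {
  "series": [
    [0, 0.005, 0, 0, -0.04],
    [0, 0.005, 0, 0, -0.04],
    [0, 0, 0, 0, -0.04]
  ]
}}

```text
t: 6.0
position: [0.5737, -0.1368, 0.0062]
eef_rot: [-0.0, -0.135, 0.991, 0.0]
ft_force: [1.2, -1.7, 1.9]
grip_width: 0.0414
grasp_force: 1.2
```

Run:
```python
from h import *
st()
im=get_image('side');save(im,'s1',(280,170,400,280),5)
```

```text
t6.0 tnz(mm) [ -27.3 -135.6    6.2] yangle 105.54 F tnz [ 0.74 -1.99  1.93] w 41.4 q6 -0.61
```

View pics/s1.png

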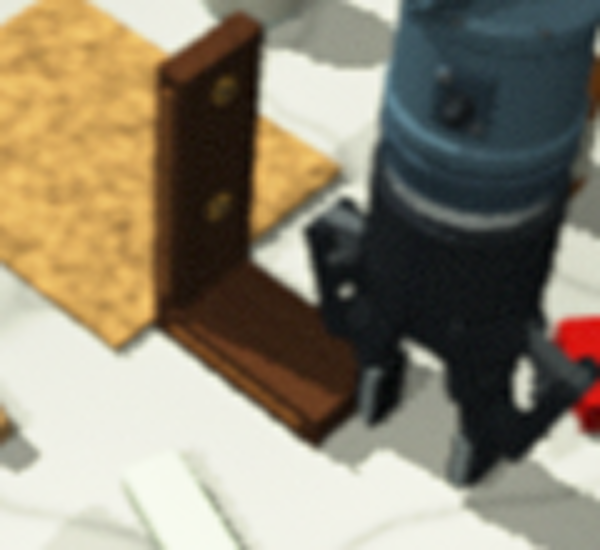

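The bracket stands upright and square at the cork's near edge (crop: heel about (165,320), foot end about (340,400)), with the finger behind the foot. The force is still only sliding friction, so I nudge on to contact.

>>> {"name": "apply_moves", "arguments": {
  "series": [
    [0, 0.005, 0, 0, -0.04],
    [0, 0.005, 0, 0, -0.04],
    [0, 0.005, 0, 0, -0.04],
    [0, 0, 0, 0, -0.04]
  ]
}}

```text
t: 6.45
position: [0.574, -0.1353, 0.0067]
eef_rot: [0.001, -0.135, 0.991, -0.001]
ft_force: [1.7, -5.5, -0.1]
grip_width: 0.041
grasp_force: 3.0
```

Run:
```python
from h import *
st()
for cam,t,n,z in brk():
    k=(z>158)&(z<172)&(n<20); print(cam,np.percentile(n[k],[2,98]).round(1),np.median(n[k]))
```

```text
t6.5 tnz(mm) [ -26.7 -134.3    6.7] yangle 105.51 F tnz [ 0.16 -5.74 -0.09] w 41.0 q6 -0.61
side [-15.9  -2.8] -10.706501474969727
top [-14.1   0.2] -7.004162107880657
```

>>> {"name": "apply_moves", "arguments": {
  "series": [
    [0, -0.03, 0, 0, -0.04],
    [0, -0.06, 0, 0, -0.04],
    [0.03, 0, -0.15, 0, -0.04],
    [0, 0, -0.22, 0, -0.04],
    [0, 0, -0.22, 0, -0.04],
    [0, 0, -0.22, 0, -0.04],
    [0, 0, -0.12, 0, -0.04],
    [0, 0.2, 0, 0, -0.04],
    [0, 0.2, 0, 0, -0.04],
    [0, 0.04, 0, 0, -0.04]
  ]
}}

```text
t: 7.55
position: [0.5466, -0.0651, 0.1921]
eef_rot: [-0.001, -0.137, 0.991, 0.002]
ft_force: [-1.2, -0.1, -0.7]
grip_width: 0.0408
grasp_force: 0.0
```

Run:
```python
from h import *
st()
for cam,t,n,z in brk():
    k=(z>158)&(z<172)&(n<20)
    if k.sum()>5: print(cam,k.sum(),np.percentile(n[k],[2,98]).round(1),np.percentile(t[k],[2,98]).round(1))
```

```text
t7.5 tnz(mm) [-34.2 -59.3 192.1] yangle 105.71 F tnz [-1.2   0.23 -0.72] w 40.8 q6 -0.51
side 126 [-16.1  -3.5] [-58.  -16.1]
```

>>> {"name": "apply_moves", "arguments": {
  "series": [
    [0, 0, 0.12, 0, -0.04],
    [0, 0, 0.14, 0, -0.04],
    [0, 0, 0.065, 0, -0.04],
    [0, 0.02, 0, 0, -0.04],
    [0, 0.02, 0, 0, -0.04],
    [0, 0.02, 0, 0, -0.04],
    [0, 0.02, 0, 0, -0.04],
    [0, 0.02, 0, 0, -0.04],
    [0, 0.015, 0, 0, -0.04],
    [0, 0.01, 0, 0, -0.04]
  ]
}}

```text
t: 8.65
position: [0.542, -0.0438, 0.1277]
eef_rot: [0.0, -0.135, 0.991, -0.0]
ft_force: [-0.1, -0.9, -1.2]
grip_width: 0.0411
grasp_force: 0.3
```

```bash
cat >> h.py <<'E'
def tilt():
    for cam in("side","top"):
        im=get_image(cam);P,u,v=cloud(im);C=im["color"][v,u];h=cv2.cvtColor(C[None],cv2.COLOR_RGB2HSV)[0].astype(int)
        D=P-M;t,n,z=D@T*1e3,D@N*1e3,D[:,2]*1e3
        m=(t>-68)&(t<5)&(n>-140)&(n<190)&(z>-3)&(z<185)&(h[:,2]<115)&(h[:,1]>80)&(h[:,0]<16)
        Q=np.stack([n,z],1)[m]; best=None
        # fit tilt and heel: residual to the nearest of the L's outline faces
        for th in range(0,96,1):
            c,s=np.cos(np.radians(th)),np.sin(np.radians(th))
            for dn in range(-44,14,2):
              for dz in(0,3,6):
                x=(Q[:,0]-dn)*c-(Q[:,1]-dz)*s; y=(Q[:,0]-dn)*s+(Q[:,1]-dz)*c
                bx=lambda x0,x1,y0,y1:np.maximum.reduce([x0-x,x-x1,y0-y,y-y1])
                sd=np.minimum(bx(-100,0,0,22),bx(-16,0,0,165))
                e=np.minimum(abs(sd),8).mean()
                if best is None or e<best[0]: best=(e,th,dn,dz)
        print(cam,m.sum(),"err %.2f tilt %d heel n %d z %d"%best)
E
python3 - <<'E'
from h import *
st();tilt()
E
```

```text
t8.7 tnz(mm) [-32.9 -37.5 127.7] yangle 105.56 F tnz [-0.36 -0.78 -1.22] w 41.1 q6 -0.47
side 1608 err 1.86 tilt 5 heel n 0 z 0
top 4 err 1.20 tilt 94 heel n -20 z 0
```

>>> {"name": "apply_moves", "arguments": {
  "series": [
    [0, 0.02, 0, 0, -0.04],
    [0, 0.02, 0, 0, -0.04],
    [0, 0.02, 0, 0, -0.04],
    [0, 0.02, 0, 0, -0.04],
    [0, 0.015, 0, 0, -0.04],
    [0, 0.015, 0, 0, -0.04],
    [0, 0.01, 0, 0, -0.04],
    [0, 0.01, 0, 0, -0.04],
    [0, 0, 0, 0, -0.04]
  ]
}}

```text
t: 9.65
position: [0.5348, -0.0189, 0.1273]
eef_rot: [-0.0, -0.135, 0.991, 0.0]
ft_force: [-0.3, -1.2, -0.6]
grip_width: 0.0413
grasp_force: 0.1
```

Run:
```python
from h import *
st();tilt()
```

```text
t9.7 tnz(mm) [-33.2 -11.6 127.3] yangle 105.55 F tnz [-0.62 -1.03 -0.59] w 41.3 q6 -0.43
side 1675 err 1.69 tilt 16 heel n 0 z 0
top 35 err 1.87 tilt 17 heel n 0 z 0
```

>>> {"name": "apply_moves", "arguments": {
  "series": [
    [0, 0.015, 0, 0, -0.04],
    [0, 0.015, 0, 0, -0.04],
    [0, 0.01, 0, 0, -0.04],
    [0, 0.01, 0, 0, -0.04],
    [0, 0.01, 0, 0, -0.04],
    [0, 0.005, 0, 0, -0.04],
    [0, 0.005, 0, 0, -0.04],
    [0, 0, 0, 0, -0.04]
  ]
}}

```text
t: 10.55
position: [0.5311, -0.0055, 0.1273]
eef_rot: [0.0, -0.135, 0.991, 0.0]
ft_force: [-0.8, -0.2, 0.2]
grip_width: 0.041
grasp_force: 0.1
```

Run:
```python
from h import *
st();tilt()
```

```text
t10.6 tnz(mm) [-33.2   2.3 127.3] yangle 105.54 F tnz [-0.79 -0.02  0.18] w 41.0 q6 -0.40
side 1707 err 1.75 tilt 22 heel n -2 z 0
top 151 err 1.74 tilt 22 heel n 0 z 0
```

>>> {"name": "apply_moves", "arguments": {
  "series": [
    [0, -0.0075, 0.018, 0, -0.04],
    [0, -0.0075, 0.018, 0, -0.04],
    [0, -0.0075, 0.018, 0, -0.04],
    [0, -0.0075, 0.018, 0, -0.04],
    [0, -0.0075, 0.018, 0, -0.04],
    [0, -0.0075, 0.018, 0, -0.04],
    [0, -0.0075, 0.018, 0, -0.04],
    [0, -0.0075, 0.018, 0, -0.04],
    [0, -0.0075, 0.018, 0, -0.04],
    [0, -0.0075, 0.018, 0, -0.04]
  ]
}}

```text
t: 11.65
position: [0.5352, -0.0202, 0.091]
eef_rot: [0.0, -0.135, 0.991, 0.0]
ft_force: [-0.0, -0.4, 0.5]
grip_width: 0.0409
grasp_force: 0.0
```

Run:
```python
from h import *
st();tilt()
```

```text
t11.7 tnz(mm) [-33.2 -12.9  91. ] yangle 105.54 F tnz [-0.14 -0.38  0.52] w 40.9 q6 -0.43
side 1547 err 1.87 tilt 23 heel n -2 z 0
top 18 err 3.13 tilt 57 heel n -44 z 0
```

>>> {"name": "apply_moves", "arguments": {
  "series": [
    [0, -0.0075, 0.018, 0, -0.04],
    [0, -0.0075, 0.018, 0, -0.04],
    [0, -0.0075, 0.018, 0, -0.04],
    [0, -0.0075, 0.018, 0, -0.04],
    [0, -0.0075, 0.018, 0, -0.04],
    [0, -0.0075, 0.018, 0, -0.04],
    [0, -0.0075, 0.018, 0, -0.04],
    [0, -0.0075, 0.018, 0, -0.04],
    [0, -0.0075, 0.016, 0, -0.04],
    [0, -0.0075, 0.014, 0, -0.04]
  ]
}}

```text
t: 12.75
position: [0.5392, -0.0346, 0.0562]
eef_rot: [-0.0, -0.135, 0.991, 0.0]
ft_force: [-1.1, 0.1, -0.0]
grip_width: 0.0408
grasp_force: 0.0
```

Run:
```python
from h import *
st();tilt()
```

```text
t12.8 tnz(mm) [-33.2 -27.9  56.2] yangle 105.54 F tnz [-0.99  0.4  -0.01] w 40.8 q6 -0.45
side 1410 err 1.96 tilt 23 heel n -2 z 0
top 5 err 3.76 tilt 93 heel n -30 z 0
```

>>> {"name": "apply_moves", "arguments": {
  "series": [
    [0, -0.002, 0.007, 0, -0.04],
    [0, -0.002, 0.007, 0, -0.04],
    [0, -0.002, 0.007, 0, -0.04],
    [0, 0, 0.006, 0, -0.04],
    [0, 0, 0, 0, -0.04]
  ]
}}

```text
t: 13.35
position: [0.5393, -0.0356, 0.0509]
eef_rot: [-0.0, -0.135, 0.991, 0.0]
ft_force: [-0.0, -0.4, -0.0]
grip_width: 0.041
grasp_force: 0.0
```

Run:
```python
from h import *
st();tilt()
im=get_image('side');save(im,'s2',(280,150,400,260),5)
```

```text
t13.3 tnz(mm) [-33.3 -28.9  50.9] yangle 105.54 F tnz [-0.12 -0.36 -0.02] w 41.0 q6 -0.45
side 1397 err 2.01 tilt 24 heel n -2 z 0
top 10 err 4.31 tilt 26 heel n -10 z 6
```

View pics/s2.png

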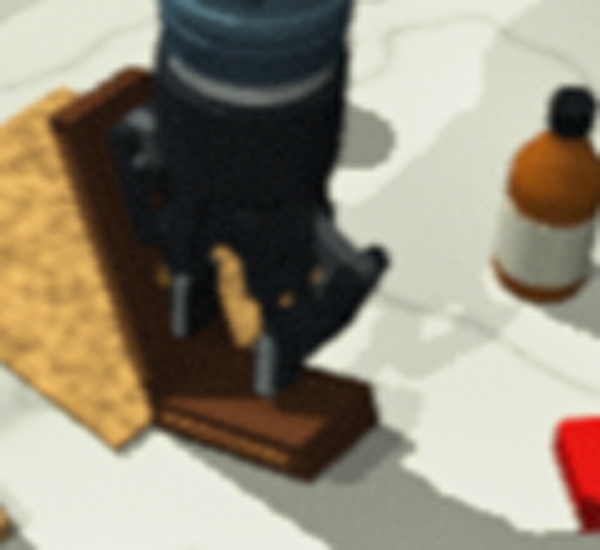

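The crop shows the bracket leaning about 24° with its heel at the edge (150,405). One finger is at the leg (180,320), the other just above the foot (265,385). Next I go through the balance point with the finger holding the foot.

>>> {"name": "apply_moves", "arguments": {
  "series": [
    [0, 0.005, -0.002, 0, -0.04],
    [0, 0.005, -0.002, 0, -0.04],
    [0, 0.005, -0.002, 0, -0.04],
    [0, 0.005, -0.002, 0, -0.04],
    [0, 0, 0, 0, -0.04]
  ]
}}

```text
t: 14.0
position: [0.5384, -0.0316, 0.0528]
eef_rot: [0.0, -0.135, 0.991, 0.0]
ft_force: [-0.3, -0.0, 0.8]
grip_width: 0.0409
grasp_force: 0.0
```

Run:
```python
from h import *
st();tilt()
```

```text
t14.0 tnz(mm) [-33.2 -24.8  52.8] yangle 105.55 F tnz [-0.27  0.05  0.8 ] w 40.9 q6 -0.45
side 1394 err 2.00 tilt 25 heel n -2 z 0
top 2 err 4.00 tilt 95 heel n -28 z 3
```

>>> {"name": "apply_moves", "arguments": {
  "series": [
    [0, 0.005, -0.0025, 0, -0.04],
    [0, 0.005, -0.0025, 0, -0.04],
    [0, 0.005, -0.0025, 0, -0.04],
    [0, 0.005, -0.0025, 0, -0.04],
    [0, 0.005, -0.0025, 0, -0.04],
    [0, 0.005, -0.0025, 0, -0.04],
    [0, 0.005, -0.0025, 0, -0.04],
    [0, 0.005, -0.0025, 0, -0.04],
    [0, 0, 0, 0, -0.04]
  ]
}}

```text
t: 15.0
position: [0.5363, -0.0239, 0.0568]
eef_rot: [0.0, -0.135, 0.991, 0.0]
ft_force: [-0.6, 0.5, -0.3]
grip_width: 0.0411
grasp_force: 0.0
```

Run:
```python
from h import *
st();tilt()
im=get_image('side');save(im,'s3',(280,150,400,260),5)
```

```text
t15.0 tnz(mm) [-33.2 -16.8  56.8] yangle 105.55 F tnz [-0.45  0.64 -0.3 ] w 41.1 q6 -0.43
side 1427 err 2.03 tilt 30 heel n -2 z 0
top 4 err 2.11 tilt 31 heel n -2 z 3
```

View pics/s3.png

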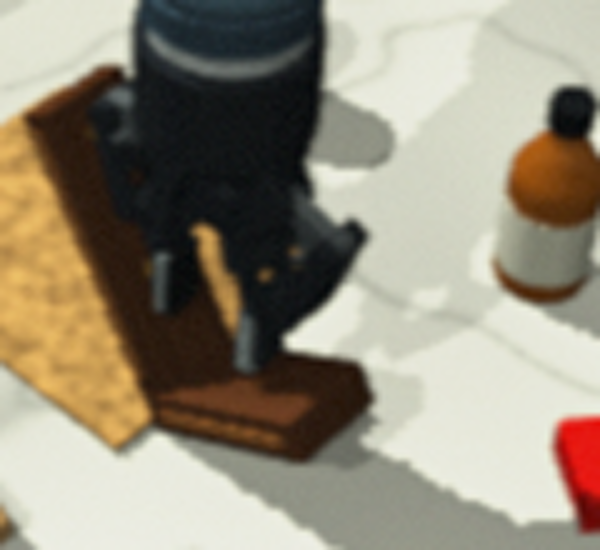

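```bash
cat >> h.py <<'E'
def tilt2():
    for cam,t,n,z in brk():
        if len(z)<200: continue
        k=(n>-20)&(z>25); zt=np.percentile(z[k],99)
        # leg side profile: upper/inner face points well up the leg
        kk=k&(z>zt-12); 
        f=lambda th:165*np.cos(th)+16*np.sin(th)
        g=np.radians(np.arange(6,90,.5)); th=np.degrees(g[np.argmin(abs(f(g)-zt))])
        ft=(n<-40); i=np.argsort(n[ft])[:15] if ft.sum()>20 else []
        print(cam,"ztop %.1f -> tilt %.1f"%(zt,th),"n at top",np.percentile(n[kk],[3,50,97]).round(1),"foot end n,z",(np.median(n[ft][i]).round(1),np.percentile(z[ft&(n<-70)],[3,97]).round(1)) if len(i) else "")
E
python3 - <<'E'
from h import *
tilt2()
E
```

```text
side ztop 149.6 -> tilt 31.0 n at top [53.6 63.2 70.5] foot end n,z (np.float64(-87.9), array([49.9, 67.8]))
```

>>> {"name": "apply_moves", "arguments": {
  "series": [
    [0, -0.003, 0.005, 0, -0.04],
    [0, -0.003, 0.005, 0, -0.04],
    [0, -0.003, 0.005, 0, -0.04],
    [0, -0.003, 0.005, 0, -0.04],
    [0, 0, 0, 0, -0.04]
  ]
}}

```text
t: 15.75
position: [0.5368, -0.0265, 0.0525]
eef_rot: [-0.0, -0.135, 0.991, 0.0]
ft_force: [0.0, -0.1, 0.2]
grip_width: 0.041
grasp_force: 0.0
```

Run:
```python
from h import *
for i in range(3): st();tilt2()
```

```text
t15.8 tnz(mm) [-33.4 -19.4  52.5] yangle 105.53 F tnz [-0.02 -0.11  0.22] w 41.0 q6 -0.44
side ztop 150.1 -> tilt 30.5 n at top [46.8 62.6 70.2] foot end n,z (np.float64(-88.2), array([49.9, 67.1]))
t15.8 tnz(mm) [-33.3 -19.4  52.6] yangle 105.53 F tnz [ 0.27  0.48 -0.17] w 41.3 q6 -0.44
side ztop 149.8 -> tilt 31.0 n at top [56.5 62.7 70. ] foot end n,z (np.float64(-88.0), array([50.1, 67.5]))
t15.9 tnz(mm) [-33.2 -19.4  52.7] yangle 105.54 F tnz [-0.83  0.19 -0.08] w 40.9 q6 -0.44
side ztop 149.8 -> tilt 31.0 n at top [56.4 62.7 70.2] foot end n,z (np.float64(-88.4), array([50.2, 67.9]))
```

>>> {"name": "apply_moves", "arguments": {
  "series": [
    [0, 0.004, -0.004, 0, -0.04],
    [0, 0.004, -0.004, 0, -0.04],
    [0, 0.005, -0.004, 0, -0.04],
    [0, 0.004, -0.004, 0, -0.04],
    [0, 0.004, -0.006, 0, -0.04],
    [0, 0.004, -0.006, 0, -0.04],
    [0, 0.003, -0.006, 0, -0.04],
    [0, 0.003, -0.006, 0, -0.04],
    [0, 0, 0, 0, -0.04]
  ]
}}

```text
t: 16.95
position: [0.5354, -0.0204, 0.0609]
eef_rot: [0.0, -0.135, 0.991, -0.0]
ft_force: [0.0, 0.0, -0.5]
grip_width: 0.0409
grasp_force: 0.0
```

Run:
```python
from h import *
for i in range(2): st();tilt2()
tilt()
```

```text
t16.9 tnz(mm) [-33.1 -13.2  60.9] yangle 105.54 F tnz [ 0.03  0.03 -0.5 ] w 40.9 q6 -0.43
side ztop 148.3 -> tilt 32.0 n at top [49.1 66.3 72.6] foot end n,z (np.float64(-87.3), array([51.6, 69.6]))
t17.1 tnz(mm) [-33.2 -13.2  60.7] yangle 105.54 F tnz [ 0.11  0.26 -0.24] w 41.2 q6 -0.43
side ztop 148.4 -> tilt 32.0 n at top [52.9 65.9 71.9] foot end n,z (np.float64(-87.3), array([52. , 69.1]))
side 1458 err 2.01 tilt 31 heel n -2 z 0
top 8 err 3.98 tilt 24 heel n 0 z 3
```

Run:
```python
import numpy as np
for th in(31,32,33,34,36,38,40,45,50):
    g=np.radians(th);c,s,k=np.cos(g),np.sin(g),np.tan(g)
    Cn=-6*k-16*c+22*s;Cz=16*s+22*c
    # unknown X,Z : X+34-(Z+5)k=-16/c ; Z+3+(X-33)k=Cz+Cn*k
    X,Z=np.linalg.solve([[1,-k],[k,1]],[-16/c-34+5*k,Cz+Cn*k-3+33*k])
    b=(Cn-(X-33))/c
    print(th,round(X,1),round(Z,1),"b",round(b,1))
```

```text
31 -18.7 51.6 b 53.3
32 -17.3 52.0 b 52.6
33 -15.8 52.4 b 51.8
34 -14.3 52.7 b 51.1
36 -11.4 53.3 b 49.5
38 -8.5 53.7 b 47.9
40 -5.5 53.8 b 46.2
45 1.7 53.4 b 41.7
50 8.7 51.7 b 36.9
```

>>> {"name": "apply_moves", "arguments": {
  "series": [
    [0, -0.005, 0.008, 0, -0.04],
    [0, -0.005, 0.008, 0, -0.04],
    [0, -0.004, 0.008, 0, -0.04],
    [0, -0.003, 0.008, 0, -0.04],
    [0, -0.002, 0.007, 0, -0.04],
    [0, 0.005, -0.001, 0, -0.04],
    [0, 0.005, -0.001, 0, -0.04],
    [0, 0.005, -0.001, 0, -0.04],
    [0, 0, 0, 0, -0.04]
  ]
}}

```text
t: 18.15
position: [0.5355, -0.021, 0.0536]
eef_rot: [0.0, -0.135, 0.991, 0.0]
ft_force: [-0.2, 0.0, 0.4]
grip_width: 0.0405
grasp_force: 0.2
```

Run:
```python
from h import *
for i in range(2): st();tilt2()
```

```text
t18.1 tnz(mm) [-33.1 -13.8  53.6] yangle 105.56 F tnz [-0.16  0.08  0.44] w 40.5 q6 -0.43
side ztop 139.0 -> tilt 38.5 n at top [73.7 79.7 85.3] foot end n,z (np.float64(-81.2), array([61.4, 78.1]))
t18.2 tnz(mm) [-33.2 -13.9  53.6] yangle 105.55 F tnz [-0.18  0.68  0.92] w 41.1 q6 -0.43
side ztop 138.5 -> tilt 39.0 n at top [74.  79.1 85.5] foot end n,z (np.float64(-81.2), array([61.3, 77. ]))
```

It is now resting on the holding finger at about 39°, past balance and stable. I continue the controlled lowering.

>>> {"name": "apply_moves", "arguments": {
  "series": [
    [0, 0.004, -0.006, 0, -0.04],
    [0, 0.004, -0.006, 0, -0.04],
    [0, 0.004, -0.006, 0, -0.04],
    [0, 0.004, -0.006, 0, -0.04],
    [0, 0.004, -0.006, 0, -0.04],
    [0, 0.004, -0.004, 0, -0.04],
    [0, 0.004, -0.004, 0, -0.04],
    [0, 0.004, -0.004, 0, -0.04],
    [0, 0.004, -0.004, 0, -0.04],
    [0, 0, 0, 0, -0.04]
  ]
}}

```text
t: 19.35
position: [0.5335, -0.0141, 0.0628]
eef_rot: [0.0, -0.135, 0.991, 0.0]
ft_force: [-0.5, 1.0, 0.0]
grip_width: 0.0409
grasp_force: 0.3
```

Run:
```python
from h import *
st();tilt2();tilt()
```

```text
t19.4 tnz(mm) [-33.2  -6.6  62.8] yangle 105.55 F tnz [-0.26  1.07  0.03] w 40.9 q6 -0.42
side ztop 123.9 -> tilt 47.0 n at top [ 46.1 102.9 107.4] foot end n,z (np.float64(-69.2), array([78.2, 78.3]))
side 1490 err 2.06 tilt 49 heel n -4 z 0
top 67 err 1.55 tilt 49 heel n -6 z 0
```

>>> {"name": "apply_moves", "arguments": {
  "series": [
    [0, 0.004, -0.005, 0, -0.04],
    [0, 0.004, -0.005, 0, -0.04],
    [0, 0.004, -0.005, 0, -0.04],
    [0, 0.004, -0.005, 0, -0.04],
    [0, 0.004, -0.005, 0, -0.04],
    [0, 0.004, -0.004, 0, -0.04],
    [0, 0.004, -0.004, 0, -0.04],
    [0, 0.004, -0.004, 0, -0.04],
    [0, 0.005, -0.004, 0, -0.04],
    [0, 0.004, -0.004, 0, -0.04]
  ]
}}

```text
t: 20.55
position: [0.5313, -0.0062, 0.0718]
eef_rot: [0.0, -0.135, 0.991, 0.0]
ft_force: [0.1, 0.0, -0.2]
grip_width: 0.0409
grasp_force: 0.4
```

Run:
```python
from h import *
st();tilt2();tilt()
```

```text
t20.6 tnz(mm) [-33.2   1.5  71.8] yangle 105.54 F tnz [ 0.13 -0.   -0.22] w 40.9 q6 -0.40Traceback (most recent call last):
  File "<stdin>", line 2, in <module>
  File "h.py", line 56, in tilt2
    print(cam,"ztop %.1f -> tilt %.1f"%(zt,th),"n at top",np.percentile(n[kk],[3,50,97]).round(1),"foot end n,z",(np.median(n[ft][i]).round(1),np.percentile(z[ft&(n<-70)],[3,97]).round(1)) if len(i) else "")
                                                                                                                                               ~~~~~~~~~~~~~^^^^^^^^^^^^^^^^^^^^^^
    return _quantile_unchecked(
        a, q, axis, out, overwrite_input, method, keepdims, weights)
    return _ureduce(a,
                    func=_quantile_ureduce_func,
    ...<5 lines>...
                    overwrite_input=overwrite_input,
                    method=method)
    r = func(a, **kwargs)
    result = _quantile(arr,
                       quantiles=q,
    ...<2 lines>...
                       out=out,
                       weights=wgt)
    slices_having_nans = np.isnan(arr[-1, ...])
                                  ~~~^^^^^^^^^
IndexError: index -1 is out of bounds for axis 0 with size 0
```

```bash
sed -i 's/,np.percentile(z\[ft&(n<-70)\],\[3,97\]).round(1)//' h.py
python3 - <<'E'
from h import *
tilt2();tilt()
im=get_image('side');save(im,'s4',(270,140,400,260),5)
E
```

```text
side ztop 120.4 -> tilt 49.0 n at top [-16.2  47.5  57.5] foot end n,z -56.5
side 1502 err 1.91 tilt 61 heel n -8 z 0
top 41 err 1.92 tilt 61 heel n -10 z 0
```

View pics/s4.png

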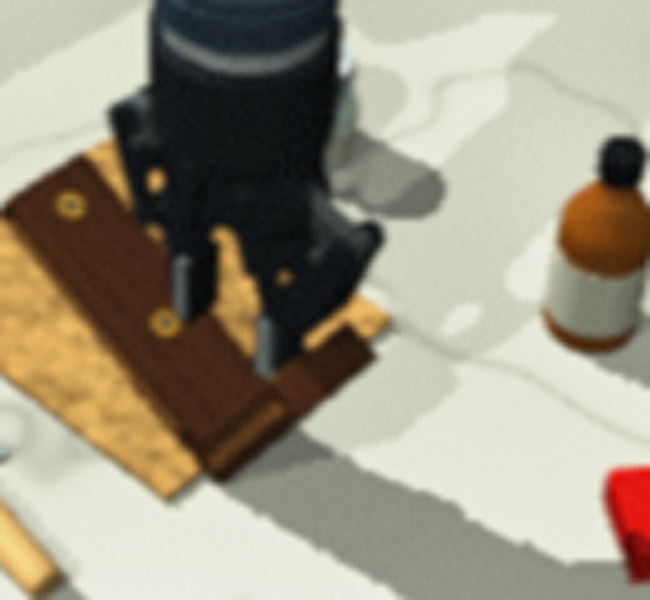

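The bracket leans at about 61° with the heel about 9 mm back from the edge (crop: heel (215,470)), and the finger at (268,370) holds the foot. Lowering continues.

>>> {"name": "apply_moves", "arguments": {
  "series": [
    [0, 0.004, -0.004, 0, -0.04],
    [0, 0.004, -0.004, 0, -0.04],
    [0, 0.004, -0.004, 0, -0.04],
    [0, 0.004, -0.004, 0, -0.04],
    [0, 0.004, -0.003, 0, -0.04],
    [0, 0.004, -0.003, 0, -0.04],
    [0, 0.004, -0.003, 0, -0.04],
    [0, 0.004, -0.003, 0, -0.04],
    [0, 0.004, -0.003, 0, -0.04]
  ]
}}

```text
t: 21.75
position: [0.5294, 0.0007, 0.0779]
eef_rot: [0.0, -0.135, 0.991, 0.0]
ft_force: [-0.0, 1.7, -0.2]
grip_width: 0.0412
grasp_force: 0.4
```

Run:
```python
from h import *
st();tilt()
```

```text
t21.8 tnz(mm) [-33.2   8.7  77.9] yangle 105.54 F tnz [ 0.42  1.67 -0.23] w 41.2 q6 -0.39
side 1552 err 1.98 tilt 72 heel n -18 z 0
top 11 err 1.55 tilt 54 heel n 0 z 6
```

>>> {"name": "apply_moves", "arguments": {
  "series": [
    [0, 0.001, -0.01, 0, -0.04],
    [0, 0.001, -0.01, 0, -0.04],
    [0, 0.001, -0.008, 0, -0.04],
    [0, 0.004, 0, 0, -0.04],
    [0, 0.004, 0, 0, -0.04],
    [0, 0.004, 0, 0, -0.04],
    [0, 0, 0, 0, -0.04]
  ]
}}

```text
t: 22.55
position: [0.5286, 0.0035, 0.0836]
eef_rot: [0.0, -0.135, 0.991, -0.0]
ft_force: [-0.2, 1.6, 1.3]
grip_width: 0.0413
grasp_force: 0.3
```

Run:
```python
from h import *
st();tilt()
```

```text
t22.6 tnz(mm) [-33.1  11.6  83.6] yangle 105.55 F tnz [0.26 1.54 1.33] w 41.3 q6 -0.38
side 1563 err 1.83 tilt 75 heel n -18 z 0
top 18 err 2.52 tilt 69 heel n -16 z 0
```

>>> {"name": "apply_moves", "arguments": {
  "series": [
    [0, 0.004, 0, 0, -0.04],
    [0, 0.004, 0, 0, -0.04],
    [0, 0.004, 0, 0, -0.04],
    [0, 0.004, 0, 0, -0.04],
    [0, 0.004, 0, 0, -0.04],
    [0, 0.004, 0, 0, -0.04],
    [0, 0.004, 0, 0, -0.04],
    [0, 0.004, 0, 0, -0.04],
    [0, 0.004, 0, 0, -0.04],
    [0, 0, 0, 0, -0.04]
  ]
}}

```text
t: 23.65
position: [0.5266, 0.0105, 0.0835]
eef_rot: [0.0, -0.135, 0.991, 0.0]
ft_force: [-0.4, 1.4, 0.6]
grip_width: 0.0413
grasp_force: 0.4
```

Run:
```python
from h import *
st();tilt()
```

```text
t23.6 tnz(mm) [-33.2  18.9  83.5] yangle 105.55 F tnz [0.04 1.44 0.56] w 41.3 q6 -0.37
side 1548 err 1.86 tilt 79 heel n -18 z 0
top 31 err 2.03 tilt 90 heel n -44 z 3
```

Heel stays at about -18 mm, tilt 79°. Continuing.

>>> {"name": "apply_moves", "arguments": {
  "series": [
    [0, 0.004, 0, 0, -0.04],
    [0, 0.004, 0, 0, -0.04],
    [0, 0.004, 0, 0, -0.04],
    [0, 0.004, 0, 0, -0.04],
    [0, 0.004, 0, 0, -0.04],
    [0, 0.004, 0, 0, -0.04],
    [0, 0.004, 0, 0, -0.04],
    [0, 0.004, 0, 0, -0.04],
    [0, 0.004, 0, 0, -0.04],
    [0, 0.004, 0, 0, -0.04]
  ]
}}

```text
t: 24.75
position: [0.5245, 0.0182, 0.0835]
eef_rot: [0.0, -0.135, 0.991, 0.0]
ft_force: [-0.2, 1.1, 0.2]
grip_width: 0.0409
grasp_force: 0.4
```

>>> {"name": "apply_moves", "arguments": {
  "series": [
    [0, 0.003, 0, 0, -0.04],
    [0, 0.003, 0, 0, -0.04],
    [0, 0.003, 0, 0, -0.04],
    [0, 0.003, 0, 0, -0.04],
    [0, 0.003, 0, 0, -0.04],
    [0, 0.003, 0, 0, -0.04],
    [0, 0.003, 0, 0, -0.04],
    [0, 0.003, 0, 0, -0.04],
    [0, 0, 0, 0, -0.04]
  ]
}}

```text
t: 25.65
position: [0.5232, 0.0228, 0.0835]
eef_rot: [0.0, -0.135, 0.991, 0.0]
ft_force: [-1.1, 1.3, 0.5]
grip_width: 0.041
grasp_force: 0.5
```

Run:
```python
from h import *
st();tilt()
```

```text
t25.6 tnz(mm) [-33.2  31.7  83.5] yangle 105.54 F tnz [-0.72  1.55  0.48] w 41.0 q6 -0.35
side 1543 err 1.84 tilt 87 heel n -18 z 3
top 57 err 2.15 tilt 90 heel n -28 z 6
```

>>> {"name": "apply_moves", "arguments": {
  "series": [
    [0, 0.003, 0, 0, -0.04],
    [0, 0.003, 0, 0, -0.04],
    [0, 0.003, 0, 0, -0.04],
    [0, 0.003, 0, 0, -0.04],
    [0, 0.003, 0, 0, -0.04],
    [0, 0.003, 0, 0, -0.04],
    [0, 0.003, 0, 0, -0.04],
    [0, 0.003, 0, 0, -0.04],
    [0, 0.003, 0, 0, -0.04],
    [0, 0.003, 0, 0, -0.04]
  ]
}}

```text
t: 26.75
position: [0.5216, 0.0285, 0.0835]
eef_rot: [-0.0, -0.135, 0.991, -0.0]
ft_force: [-1.4, -0.1, -0.3]
grip_width: 0.0411
grasp_force: 0.0
```

Run:
```python
from h import *
st();tilt()
```

```text
t26.8 tnz(mm) [-33.2  37.5  83.5] yangle 105.54 F tnz [-1.38  0.25 -0.31] w 41.1 q6 -0.34
side 1489 err 1.85 tilt 91 heel n -20 z 6
top 73 err 2.19 tilt 90 heel n -16 z 6
```

The leg is flat and the finger is unloaded. I clear off and rise.

>>> {"name": "apply_moves", "arguments": {
  "series": [
    [0, 0.02, -0.02, 0, -0.04],
    [0, 0.03, -0.05, 0, -0.04],
    [0, 0, -0.15, 0, -0.04],
    [0, 0, -0.2, 0, -0.04],
    [0, 0, -0.2, 0, -0.04],
    [0, 0, -0.1, 0, -0.04],
    [0, 0.2, 0, 0, -0.04],
    [0, 0.2, 0, 0, -0.04],
    [0, 0.1, 0, 0, -0.04],
    [0, 0, 0, 0, -0.04]
  ]
}}

```text
t: 27.85
position: [0.4912, 0.1371, 0.2286]
eef_rot: [0.0, -0.137, 0.991, 0.0]
ft_force: [0.6, -0.4, 0.9]
grip_width: 0.041
grasp_force: 0.0
```

Run:
```python
from h import *
st();tilt()
for cam,t,n,z in brk():
    k=(z>40)&(n<25); print(cam,"foot n",np.percentile(n[k],[2,98]).round(1),"ztop",np.percentile(z,99).round(1)); k=(z<40)&(n>30)&(n<130); 
    if k.sum()>50: print("leg z",np.median(z[k]).round(1),"slope",np.polyfit(n[k][z[k]>16],z[k][z[k]>16],1).round(3))
im=get_image('side');save(im,'s5',(230,130,430,280),4)
```

```text
t27.9 tnz(mm) [-33.4 150.3 228.6] yangle 105.78 F tnz [ 0.45 -0.55  0.92] w 41.0 q6 -0.13
side 1469 err 1.87 tilt 91 heel n -20 z 6
top 1250 err 1.88 tilt 89 heel n -18 z 6
side foot n [-20.5   1.7] ztop 106.4
leg z 21.0 slope [-1.0000e-03  2.1026e+01]
top foot n [-18.4   2. ] ztop 109.5
leg z 23.0 slope [2.0000e-03 2.2758e+01]
```

View pics/s5.png

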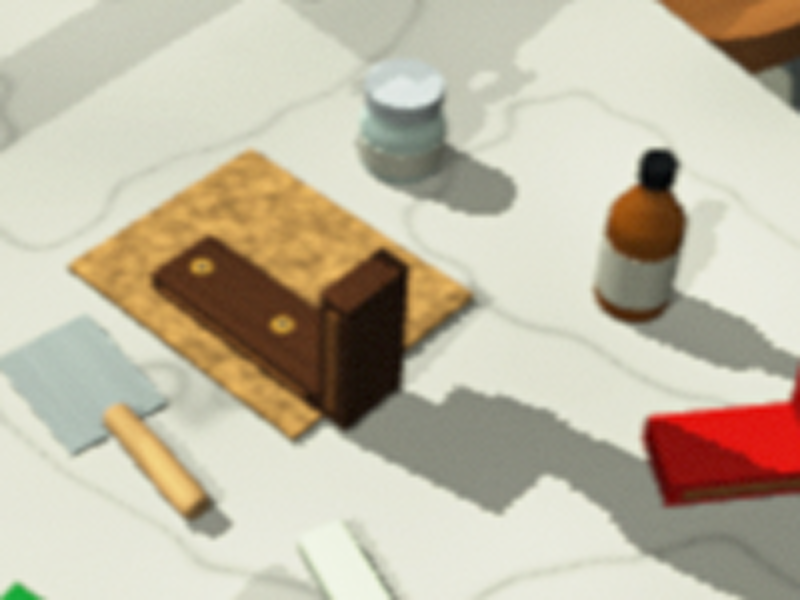

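The leg lies flat on the cork (slope about 0, top at 22 mm), with the heel about 2 cm from the edge (crop: (345,420)). The jar, bottle, spatula and wax bar are untouched, and the arm is clear.

```bash
python3 -c "
from rig import job
print(job.sign_off())"
```

```text
the job is handed in; nothing more can be done
None
```

Job handed in: I pushed the dark wooden bracket against the cork edge, tipped it over and lowered it under finger control, so its leg now lies flat on the cork with the heel about 2 cm from the edge, after about 28 s of robot time.

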